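# Unstack the turned covers and close the four housings

## Task

Take the stack of turned covers apart and lay each one, flange down, over the round opening of the steel housing it belongs to: the largest cover on the largest opening and so on down to the smallest, each centred by eye so that its opening is fully closed. Set the covers down rather than dropping them, do not push the housings about, and leave the tape and the bottle where they are.

Things in the scene. Friction and masses are not known exactly. Their poses are not given: they have to be found in the camera images.
- cover_88: The largest of four turned aluminium covers, loose, about 180 g: a round flange 88 mm across and 6 mm thick with a round hub 40 mm across and 24 mm tall, with a dark knurled band, standing on its middle (whole height 30 mm, hub top flat). Gripped by the hub from above. Origin: centre of the flange's underside, z up. At the start it stands on the bench and carries the other three covers, up to 4 mm off-centre. It belongs on the housing with the 70 mm opening.
- cover_70: The second largest of four turned aluminium covers, loose, about 120 g: a round flange 70 mm across and 6 mm thick with a round hub 34 mm across and 24 mm tall, with a dark knurled band, standing on its middle (whole height 30 mm, hub top flat). Gripped by the hub from above. Origin: centre of the flange's underside, z up. At the start it stands on the hub of the 88 mm cover, up to 4 mm off-centre. It belongs on the housing with the 52 mm opening.
- cover_52: The second smallest of four turned aluminium covers, loose, about 80 g: a round flange 52 mm across and 6 mm thick with a round hub 30 mm across and 24 mm tall, with a dark knurled band, standing on its middle (whole height 30 mm, hub top flat). Gripped by the hub from above. Origin: centre of the flange's underside, z up. At the start it stands on the hub of the 70 mm cover, up to 4 mm off-centre. It belongs on the housing with the 34 mm opening.
- cover_34: The smallest of four turned aluminium covers, loose, about 45 g: a round flange 34 mm across and 6 mm thick with a round hub 24 mm across and 24 mm tall, with a dark knurled band, standing on its middle (whole height 30 mm, hub top flat). Gripped by the hub from above. Origin: centre of the flange's underside, z up. At the start it stands on the hub of the 52 mm cover, up to 4 mm off-centre. It belongs on the housing with the 16 mm opening.
- housing_70: Low stainless-steel housing standing on the bench (2 kg, not fastened), 114 mm along its x by 104 mm along its y and 58 mm tall, hollow, with a round opening 70 mm across (largest of the four) in the middle of its flat top; two 9 mm long threaded ports, 20 mm across, stick out of its +y side at half height. Origin: centre of its underside, straight below the middle of the opening, z up; the top face is 58 mm above it.
- housing_52: Low stainless-steel housing standing on the bench (2 kg, not fastened), 114 mm along its x by 104 mm along its y and 58 mm tall, hollow, with a round opening 52 mm across (second largest of the four) in the middle of its flat top; two 9 mm long threaded ports, 20 mm across, stick out of its +y side at half height. Origin: centre of its underside, straight below the middle of the opening, z up; the top face is 58 mm above it.
- housing_34: Low stainless-steel housing standing on the bench (2 kg, not fastened), 114 mm along its x by 104 mm along its y and 58 mm tall, hollow, with a round opening 34 mm across (second smallest of the four) in the middle of its flat top; two 9 mm long threaded ports, 20 mm across, stick out of its +y side at half height. Origin: centre of its underside, straight below the middle of the opening, z up; the top face is 58 mm above it.
- housing_16: Low stainless-steel housing standing on the bench (2 kg, not fastened), 114 mm along its x by 104 mm along its y and 58 mm tall, hollow, with a round opening 16 mm across (smallest of the four) in the middle of its flat top; two 9 mm long threaded ports, 20 mm across, stick out of its +y side at half height. Origin: centre of its underside, straight below the middle of the opening, z up; the top face is 58 mm above it.
- tape_roll: Bystander: a roll of yellow tape lying flat on the bench, 84 mm across, 24 mm tall. Origin: centre of its underside.
- cleaner_bottle: Bystander: a small amber bottle with a black cap standing on the bench, 44 mm across, 85 mm tall. Origin: centre of its underside.
Mind the look-alikes: they are no part of the job. What is shaped like the cover_52 but pink or red is not meant.

How it is judged (in metres and radians):
At the end, for the whole second after the job is handed in: Every cover lies flat (tilt under 0.06 rad) and at rest on the top of its own housing, its centre within 8.5 mm of the middle of the opening, underside 55 to 61 mm above the housing's underside; 88 mm cover on the 70 mm opening, 70 on 52, 52 on 34, 34 on 16; no housing shifted by more than 25 mm (horizontal distance between cover_88 and housing_70 below 0.0085 m and z of cover_88 in the frame of housing_70 between 0.055 and 0.061 m and angle between each of cover_88, cover_70, cover_52, cover_34's own z axis and vertical below 0.06 rad and linear speed of each of cover_88, cover_70, cover_52, cover_34 below 0.02 m/s and angular speed of each of cover_88, cover_70, cover_52, cover_34 below 0.2 rad/s and distance of each of housing_70, housing_52, housing_34, housing_16 from where it was at the start of the episode below 0.025 m and horizontal distance between cover_70 and housing_52 below 0.0085 m and z of cover_70 in the frame of housing_52 between 0.055 and 0.061 m and horizontal distance between cover_52 and housing_34 below 0.0085 m and z of cover_52 in the frame of housing_34 between 0.055 and 0.061 m and horizontal distance between cover_34 and housing_16 below 0.0085 m and z of cover_34 in the frame of housing_16 between 0.055 and 0.061 m); the robot touches nothing.
It fails at once if a cover is dropped or thrown (faster than 0.7 m/s with no finger on it: a free fall of 25 mm) ((linear speed of cover_88 above 0.7 m/s and contact force between the fingers and cover_88 below 0.05 N) or (linear speed of cover_70 above 0.7 m/s and contact force between the fingers and cover_70 below 0.05 N) or (linear speed of cover_52 above 0.7 m/s and contact force between the fingers and cover_52 below 0.05 N) or (linear speed of cover_34 above 0.7 m/s and contact force between the fingers and cover_34 below 0.05 N)).
It fails at once if a housing is shifted by more than 25 mm (distance of any of housing_70, housing_52, housing_34, housing_16 from where it was at the start of the episode above 0.025 m).
It fails at once if the tape roll or the bottle is moved by more than 25 mm (distance of any of tape_roll, cleaner_bottle from where it was at the start of the episode above 0.025 m).
It also fails if it takes over 120 s, if anything falls off the work surface, if the arm or the gripper's body presses on something with over 40 N, if the wrist force passes 120 N, or if a joint passes its speed limit or range.

## Robot

A 6-joint arm with a two-finger parallel gripper is mounted at the origin on the work surface. World frame = base frame: x ahead of the robot, y to its left, z up, the work surface at z = 0. Lengths are in m, angles in degrees, forces in N, time in s.
With the tool pointing down it reaches from about 0.4 to 0.825 m from the base axis. Payload 7 kg.
Tool frame: the origin (TCP) lies midway between the tips of the shut fingers; the grasp point (between the pads) lies 19 mm behind it; z points along the fingers, y is the line along which they close (so a half turn about z gives the same grasp; the last joint's range is limited). The gripper opens to 88 mm and grips with 3 to 60 N. Pads are 19 mm wide; open, the fingers measure 130 mm over their backs; the gripper's body (78 mm by 193 mm) begins 47 mm behind the grasp point.
Start: joints at [-52.993, 20.546, 0.682, 0, -70.136, -16.507], TCP at [0.236, -0.632, 0.227] pointing down, gripper open.
Joint ranges: [-176.03, 176.03], [-82.01, 121.73], [-58.28, 71.71], [-173.87, 95.51], [-174.79, -0.11], [-173.66, 173.66]. Speed limits (degrees/s): [136.94, 136.94, 172.46, 180, 180, 180].

## Interface

Orientations are given as [roll, pitch, yaw] about the fixed x, y, z axes, in that order (R = Rz(yaw) Ry(pitch) Rx(roll)).
In Python, from plant import ctrl gives the robot as it stands.
- The arm moves only by the tool step_arm, never from a script. Its argument "rows" is a list of rows, each a list of 3 entries, a list of its own where there are three numbers: the closure, from 0 (fully open) to 1 (shut), then the shift along the world's x, y, z in mm, then the turn, a rotation vector about the world's x, y, z in rad. A call has exactly 5 rows; each row is the pose to reach, as a shift and turn from the pose commanded when the call began; what a row does not reach only later rows make up. A row lasts 1/12 s, in which the tool goes at most 41.7 mm and 7.16 degrees, less where a joint would pass 70% of its speed; a pose out of reach is approached as far as the arm can. A call with a gripper value outside its range is refused whole. The fingers move at their own pace and stop on an object; the grip force is fixed at half the most. Time passes only in rows, so rows that repeat a pose let the fingers close, or fill a call up. It gives the time, the measured TCP pose, the force, the opening and the grip force at its end, in the units of the state.
- ctrl.get_obs(): the state, without advancing time (a new reading comes with each control period).
- ctrl.snapshot(name): name is "scene" or "side" or "wrist"; returns the picture (420x560x3 uint8, red, green, blue); there is no depth.
- ctrl.camera_model(name): a dict with "intrinsics" (3x3 intrinsics, pixels), "R" (3x3) and "t" (3): a world point X has camera coordinates R X + t. Camera axes: x right, y down, z forward; pixel columns grow to the right and rows downward; lengths in m; the calibration is good to about 2 mm. A picture is of the moment at which its call begins: read the wrist's pose just before it. camera_model takes no time and is no camera call; for the wrist camera it gives the pose at the moment of the call.
- ctrl.close_job(): hands the job in; it is judged then, once.
The state is a dict: "clock": time; "joint_pos": joint angles; "qvel": joint speeds; "tau": joint torques, N m; "tool_pos": TCP position; "orientation": TCP orientation; "force": force on the tool from outside, world axes, zero at the start; "moment": the same for the moment, N m; "opening": finger opening in m; "gripper_force": force on a finger pad.
Only numpy, scipy, OpenCV 4.12 (cv2) and the standard library are available. Lean on these libraries where they do the work, as an engineer would, in place of code of your own. Each camera call takes 0.05 s, during which the arm holds its last target. There are 200 camera calls.

## Working session

There is one attempt and no reset: what is moved stays moved. The work goes in short steps, Python scripts to look and compute and a tool call to move; the robot and the scene stay as the last step left them, time stands still between calls to the robot, and variables do not carry over. Pictures are saved under pics/ and viewed, at most 14 in all, crops included, and the job is handed in when it is done.

Besides the shell and the picture viewer there is one more tool, called after "Emit:" in YAML: its name, and indented under it one key for each argument. step_arm: Moves the arm, as the interface text tells. Its arguments: {"type":"object","properties":{"rows":{"type":"array"}},"required":["rows"]}

```bash
mkdir -p pics
cat > h.py <<'E'
from plant import ctrl
import numpy as np, cv2
def save(n,f,crop=None,s=1):
    m=ctrl.camera_model(n); im=ctrl.snapshot(n)[:,:,::-1].copy()
    cv2.imwrite('pics/raw_'+f,im)
    if crop: a,b,c,d=crop; im=im[b:d,a:c]
    if s!=1: im=cv2.resize(im,None,fx=s,fy=s,interpolation=cv2.INTER_CUBIC)
    cv2.imwrite('pics/'+f,im); np.savez('pics/'+f+'.npz',K=m['intrinsics'],R=m['R'],t=m['t']); return m
def ray(f,u,v,z):
    m=np.load('pics/'+f+'.npz');K,R,t=m['K'],m['R'],m['t']
    d=R.T@np.linalg.inv(K)@np.array([u,v,1.]);c=-R.T@t
    return c+d*(z-c[2])/d[2]
def proj(f,X):
    m=np.load('pics/'+f+'.npz');p=m['K']@(m['R']@np.array(X)+m['t']);return p[:2]/p[2]
E
python3 - <<'E'
from h import *
save('scene','sc.png',s=1.42); save('side','si.png',s=1.42)
for n in('sc.png','si.png'):
    m=np.load('pics/'+n+'.npz');print(m['K'],-m['R'].T@m['t'],m['R'])
print(ctrl.get_obs())
E
```

```text
[[472.15829946   0.         286.38592206]
 [  0.         472.15829946 207.84573837]
 [  0.           0.           1.        ]] [1.11296257 0.62115911 0.98364118] [[-0.71622517  0.69777147  0.01168231]
 [ 0.4889737   0.51370853 -0.70498813]
 [-0.49792191 -0.4992179  -0.70912288]]
[[457.03887129   0.         267.5737304 ]
 [  0.         457.03887129 211.27794738]
 [  0.           0.           1.        ]] [0.38554087 0.62716951 0.81124166] [[-0.97977485 -0.19970503 -0.01261534]
 [-0.14392704  0.74711445 -0.64892604]
 [ 0.1390189  -0.63398573 -0.7607469 ]]
{'clock': 0.1, 'joint_pos': array([-5.29926671e+01,  2.05867083e+01,  6.40652612e-01, -1.75890048e-02,
       -7.01350870e+01, -1.65072480e+01]), 'qvel': array([ 0.00423543, -0.13619608,  0.2423799 ,  0.04449887,  0.01472073,
       -0.01814256]), 'tau': array([-1.56835187e-03, -5.84163773e+01,  2.93751007e+01,  7.01547548e+00,
        1.01401733e-02, -3.48548292e-05]), 'tool_pos': array([ 0.23622711, -0.63186762,  0.22573624]), 'orientation': array([ 1.79917503e+02, -7.20340148e-03, -1.59505899e+02]), 'force': array([ 0.25995929, -0.0550524 ,  0.21800755]), 'moment': array([-0.01539434, -0.04203698,  0.02947005]), 'gripper_force': 0.0, 'opening': 0.08741732282573501}
```

View pics/sc.png

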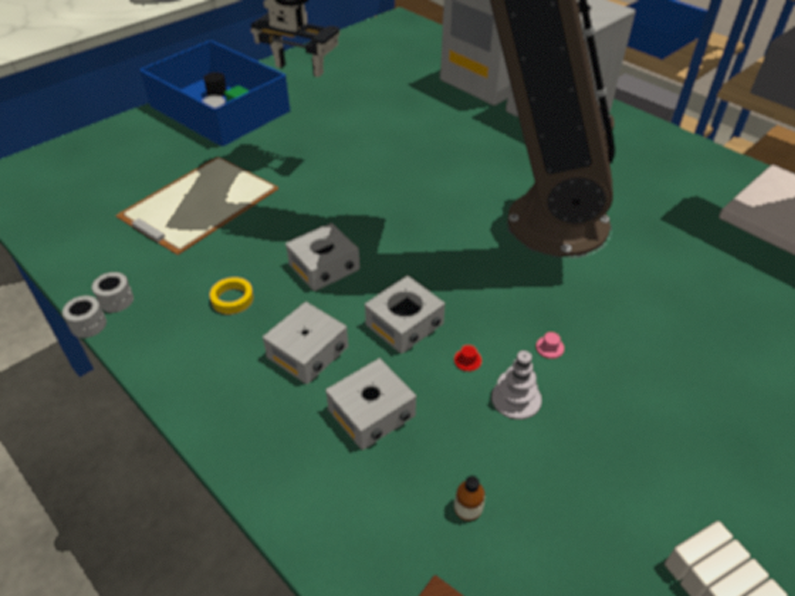

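View pics/si.png

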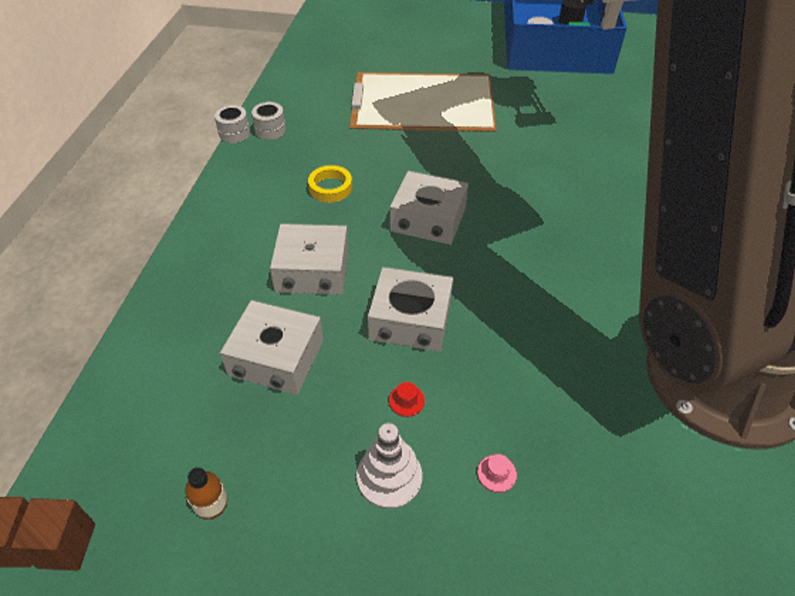

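The scene camera shows the stack at (518,380), with look-alikes red (468,358) and pink (550,345). The openings are 70 at (405,304), 52 at (322,247), 34 at (371,394) and 16 at (305,332). The side view has the stack top at (389,430), red (407,398), pink (497,472), and openings at (411,297), (429,194), (271,335) and (309,246). The stack I want is the aluminium one.

Run:
```python
from h import *
S=1.42
P={'top':(524,357,389,430,.12),'h70':(405,304,411,297,.058),'h52':(322,247,429,194,.058),'h34':(371,394,271,335,.058),'h16':(305,332,309.5,246,.058),'red':(468,352,407,389,.03),'pink':(551,338,498,463,.03),'bottle':(472,484,198,476,.085),'tape':(231,293,330,181,.024)}
for k,(a,b,c,d,z) in P.items():
    p=ray('sc.png',a/S,b/S,z);q=ray('si.png',c/S,d/S,z);print(k,p.round(4)[:2],q.round(4)[:2],np.hypot(*q[:2]).round(3))
a=cv2.imread('pics/raw_si.png');b=a[280:365,235:315];c=a[110:285,150:335]
cv2.imwrite('pics/st.png',cv2.resize(b,None,fx=6,fy=6,interpolation=cv2.INTER_CUBIC))
```

```text
top [0.4663 0.2524] [0.4604 0.2492] 0.524
h70 [ 0.4821 -0.0155] [ 0.4777 -0.0155] 0.478
h52 [ 0.4922 -0.2543] [ 0.4872 -0.2587] 0.552
h34 [0.6719 0.0972] [0.6662 0.0955] 0.673
h16 [ 0.6654 -0.091 ] [ 0.6604 -0.0931] 0.667
red [0.4647 0.1345] [0.4576 0.1311] 0.476
pink [0.3253 0.22  ] [0.322  0.2199] 0.39
bottle [0.6867 0.3371] [0.6771 0.335 ] 0.755
tape [ 0.6915 -0.303 ] [ 0.6814 -0.3012] 0.745
```

View pics/st.png

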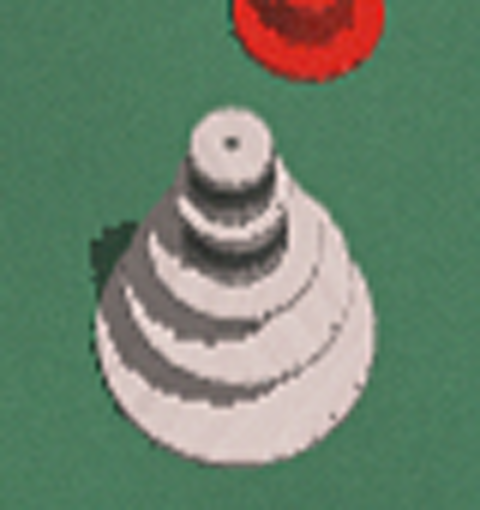

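Emit:
step_arm:
  rows:
    - [0,[19,35,6],[0,0,0]]
    - [0,[38,70,12],[0,0,0]]
    - [0,[57,105,18],[0,0,0]]
    - [0,[76,140,24],[0,0,0]]
    - [0,[95,175,30],[0,0,0]]

```text
clock: 0.52
tool_pos: [0.3316, -0.4555, 0.2564]
orientation: [180.0, -0.0, -159.5]
force: [1.3, -0.2, 0.3]
opening: 0.0878
gripper_force: 0.0
```

Emit:
step_arm:
  rows:
    - [0,[19,35,6],[0,0,0]]
    - [0,[38,70,12],[0,0,0]]
    - [0,[57,105,18],[0,0,0]]
    - [0,[76,140,24],[0,0,0]]
    - [0,[95,175,30],[0,0,0]]

```text
clock: 0.93
tool_pos: [0.4267, -0.2803, 0.2868]
orientation: [180.0, 0.0, -159.5]
force: [0.5, -0.5, -0.7]
opening: 0.0875
gripper_force: 0.0
```

Emit:
step_arm:
  rows:
    - [0,[19,35,6],[0,0,0]]
    - [0,[38,70,12],[0,0,0]]
    - [0,[57,105,18],[0,0,0]]
    - [0,[76,140,24],[0,0,0]]
    - [0,[95,175,30],[0,0,0]]

```text
clock: 1.35
tool_pos: [0.5217, -0.1052, 0.3169]
orientation: [180.0, 0.0, -159.5]
force: [1.3, -1.0, 0.3]
opening: 0.0878
gripper_force: 0.0
```

Run:
```python
from h import *
o=ctrl.get_obs();print(o['tool_pos'],o['orientation'],o['clock'])
save('wrist','w1.png',s=1.42)
m=np.load('pics/w1.png.npz');print(m['K'],-m['R'].T@m['t'],m['R'])
for X in [(.48,-.0155,.058),(.49,-.257,.058),(.669,.096,.058),(.663,-.092,.058),(.463,.251,.12)]:print(proj('w1.png',X)*1.42)
```

```text
[ 0.52166419 -0.10520093  0.31687562] [ 1.79993158e+02  5.97738895e-03 -1.59483932e+02] 1.35
[[335.2174434    0.         280.66154687]
 [  0.         335.2174434  207.6081269 ]
 [  0.           0.           1.        ]] [ 0.45982615 -0.12652009  0.47496215] [[-3.50287161e-01  9.36641891e-01 -9.34540066e-04]
 [ 9.08603956e-01  3.40043441e-01  2.42506306e-01]
 [ 2.27459349e-01  8.40977186e-02 -9.70149379e-01]]
[509.23601213 243.57359241]
[241.1487599  154.44159431]
[535.5771679  461.22875628]
[358.19638544 394.72774561]
[844.21225915 351.86904442]
```

View pics/w1.png

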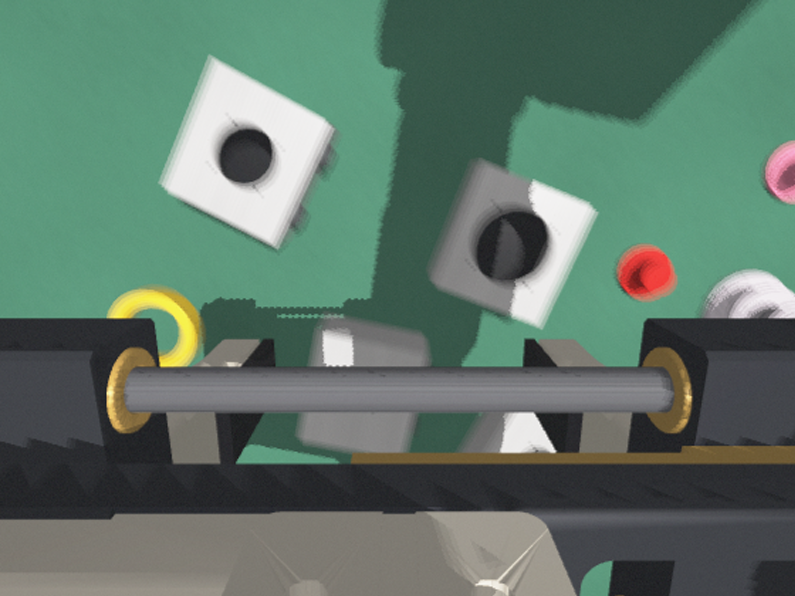

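The wrist view shows the 52 opening at (246,157) and the 70 opening at (512,245), near their predicted pixels, and red at (647,272). The gripper hides the 16 and 34 openings. Next look is from (0.72, 0.05).

Emit:
step_arm:
  rows:
    - [0,[35,15,0],[0,0,0]]
    - [0,[70,30,0],[0,0,0]]
    - [0,[105,45,0],[0,0,0]]
    - [0,[140,60,0],[0,0,0]]
    - [0,[175,75,0],[0,0,0]]

```text
clock: 1.82
tool_pos: [0.6977, -0.0314, 0.3161]
orientation: [180.0, -0.0, -159.5]
force: [1.1, 0.1, 1.8]
opening: 0.0878
gripper_force: 0.0
```

Emit:
step_arm:
  rows:
    - [0,[5,20,0],[0,0,0]]
    - [0,[10,40,0],[0,0,0]]
    - [0,[15,60,0],[0,0,0]]
    - [0,[15,60,0],[0,0,0]]
    - [0,[15,60,0],[0,0,0]]

```text
clock: 2.23
tool_pos: [0.7114, 0.0288, 0.3154]
orientation: [180.0, -0.1, -159.4]
force: [-0.6, -0.2, 0.9]
opening: 0.0876
gripper_force: 0.0
```

Run:
```python
from h import *
S=1.42
for p in [(246,157),(512,245)]: print(ray('w1.png',p[0]/S,p[1]/S,.058))
o=ctrl.get_obs();print(o['tool_pos'],o['orientation'],o['clock'])
save('wrist','w2.png',s=1.42)
for X in [(.48,-.0155,.058),(.669,.096,.058),(.663,-.092,.058),(.463,.251,.12)]:print(proj('w2.png',X)*1.42)
```

```text
[ 0.49056414 -0.25260268  0.058     ]
[ 0.48030302 -0.01271547  0.058     ]
[0.71135523 0.02878277 0.31540847] [ 1.79983299e+02 -9.65877896e-02 -1.59410965e+02] 2.2333
[449.04425704 -48.91796209]
[486.21826889 234.67938303]
[282.02846189 148.81504022]
[833.75953538  40.49671091]
```

View pics/w2.png

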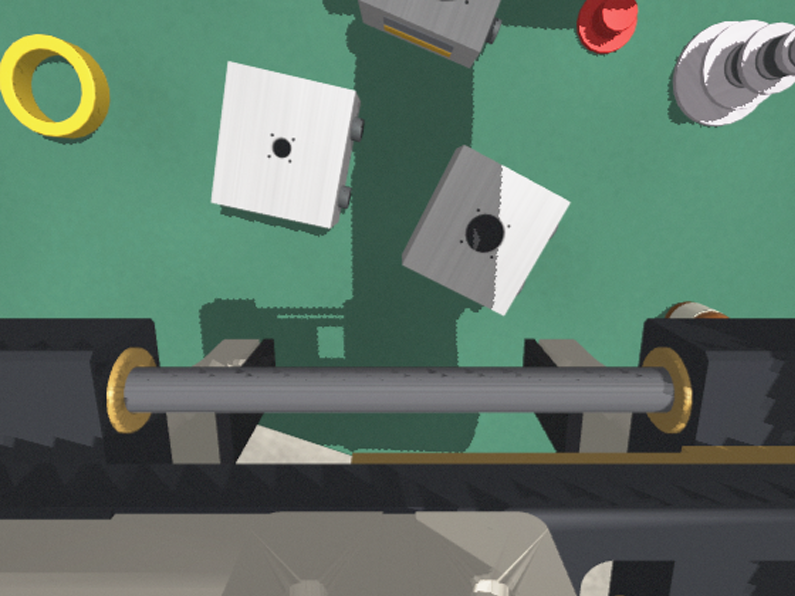

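The 16 opening is at (282,148) and the 34 at (485,233), both matching the estimates within 1 mm. The stack is partly visible at (775,60). Next I look at it from close by.

Emit:
step_arm:
  rows:
    - [0,[-18,25,0],[0,0,0]]
    - [0,[-36,50,0],[0,0,0]]
    - [0,[-54,75,0],[0,0,0]]
    - [0,[-72,100,0],[0,0,0]]
    - [0,[-90,125,0],[0,0,0]]

```text
clock: 2.7
tool_pos: [0.6203, 0.1524, 0.3168]
orientation: [180.0, 0.0, -159.6]
force: [-0.5, 0.7, -0.3]
opening: 0.0877
gripper_force: 0.0
```

Emit:
step_arm:
  rows:
    - [0,[-23,30,0],[0,0,0]]
    - [0,[-46,60,0],[0,0,0]]
    - [0,[-69,90,0],[0,0,0]]
    - [0,[-90,120,0],[0,0,0]]
    - [0,[-90,120,0],[0,0,0]]

```text
clock: 3.12
tool_pos: [0.5286, 0.2758, 0.3172]
orientation: [179.9, 0.1, -159.3]
force: [0.7, -0.8, -0.5]
opening: 0.0873
gripper_force: 0.0
```

Run:
```python
from h import *
o=ctrl.get_obs();print(o['tool_pos'],o['orientation'],o['clock'])
save('wrist','w3.png',crop=(100,0,460,225),s=2.2)
print((proj('w3.png',(.463,.251,.12))-[100,0])*2.2)
```

```text
[0.52856658 0.27578048 0.31721559] [ 1.79908669e+02  5.85363615e-02 -1.59334031e+02] 3.1167
[393.80069396 261.49244921]
```

View pics/w3.png

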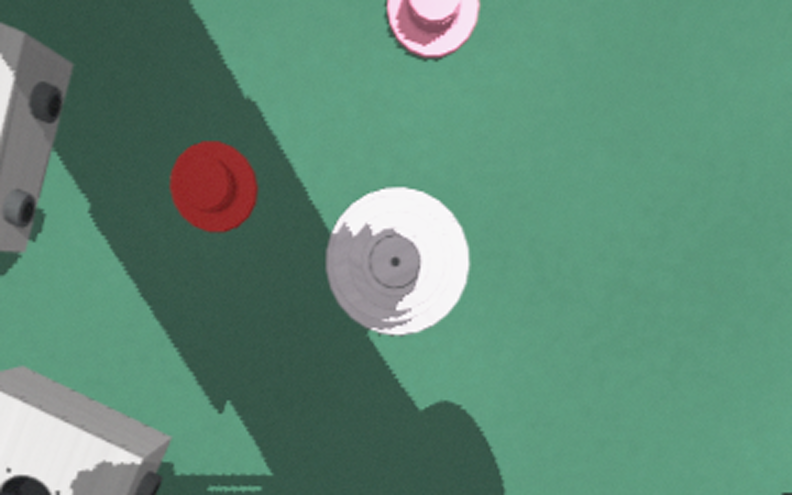

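The close look shows the stack seen from above, with its top disc at (395,262) where (394,261.5) was predicted. Red is at (213,187) and pink at (432,10). I'll go down on the top cover.

Emit:
step_arm:
  rows:
    - [0,[-34,-11,0],[0,0,0]]
    - [0,[-68,-22,0],[0,0,0]]
    - [0,[-68,-22,-40],[0,0,0]]
    - [0,[-68,-22,-80],[0,0,0]]
    - [0,[-68,-22,-120],[0,0,0]]

```text
clock: 3.58
tool_pos: [0.4637, 0.2497, 0.1969]
orientation: [179.9, 0.2, -159.5]
force: [0.4, 0.2, -0.8]
opening: 0.0877
gripper_force: 0.0
```

Emit:
step_arm:
  rows:
    - [0.35,[0,0,-20],[0,0,0]]
    - [0.35,[0,0,-40],[0,0,0]]
    - [0.35,[0,0,-40],[0,0,0]]
    - [0.35,[0,0,-40],[0,0,0]]
    - [0.35,[0,0,-40],[0,0,0]]

```text
clock: 4.0
tool_pos: [0.4644, 0.2506, 0.158]
orientation: [180.0, 0.1, -159.5]
force: [0.3, 0.2, 0.3]
opening: 0.0605
gripper_force: 0.0
```

Emit:
step_arm:
  rows:
    - [0.35,[-1,1,-25],[0,0,0]]
    - [0.35,[-1,1,-45],[0,0,0]]
    - [0.35,[-1,1,-60],[0,0,0]]
    - [0.35,[-1,1,-60],[0,0,0]]
    - [0.35,[-1,1,-60],[0,0,0]]

```text
clock: 4.42
tool_pos: [0.463, 0.252, 0.0977]
orientation: [180.0, 0.1, -159.5]
force: [0.2, 0.7, 0.4]
opening: 0.0572
gripper_force: 0.0
```

Emit:
step_arm:
  rows:
    - [0.5,[0,0,0],[0,0,0]]
    - [0.65,[0,0,0],[0,0,0]]
    - [0.75,[0,0,0],[0,0,0]]
    - [0.85,[0,0,0],[0,0,0]]
    - [0.9,[0,0,0],[0,0,0]]

```text
clock: 4.83
tool_pos: [0.4626, 0.252, 0.0971]
orientation: [180.0, 0.1, -159.5]
force: [0.0, -0.2, 0.2]
opening: 0.0291
gripper_force: 0.0
```

Emit:
step_arm:
  rows:
    - [1,[0,0,0],[0,0,0]]
    - [1,[0,0,0],[0,0,0]]
    - [1,[0,0,0],[0,0,0]]
    - [1,[0,0,0],[0,0,0]]
    - [1,[0,0,0],[0,0,0]]

```text
clock: 5.25
tool_pos: [0.4626, 0.2519, 0.0969]
orientation: [180.0, 0.0, -159.5]
force: [-1.2, 0.6, 5.0]
opening: 0.0233
gripper_force: 30.0
```

Emit:
step_arm:
  rows:
    - [1,[0,0,4],[0,0,0]]
    - [1,[0,0,12],[0,0,0]]
    - [1,[0,0,30],[0,0,0]]
    - [1,[0,0,55],[0,0,0]]
    - [1,[0,0,73],[0,0,0]]

```text
clock: 5.67
tool_pos: [0.4626, 0.2518, 0.1715]
orientation: [-180.0, 0.0, -159.5]
force: [0.4, 0.8, -0.3]
opening: 0.0236
gripper_force: 30.0
```

Emit:
step_arm:
  rows:
    - [1,[10,-17,0],[0,0,0]]
    - [1,[25,-43,0],[0,0,0]]
    - [1,[42,-72,0],[0,0,0]]
    - [1,[59,-101,0],[0,0,0]]
    - [1,[76,-130,0],[0,0,0]]

```text
clock: 6.08
tool_pos: [0.5388, 0.1206, 0.1702]
orientation: [180.0, 0.0, -159.5]
force: [-0.1, 1.1, -0.5]
opening: 0.0233
gripper_force: 30.0
```

Emit:
step_arm:
  rows:
    - [1,[17,-29,0],[0,0,0]]
    - [1,[34,-58,0],[0,0,0]]
    - [1,[51,-87,0],[0,0,0]]
    - [1,[68,-116,0],[0,0,0]]
    - [1,[85,-146,0],[0,0,0]]

```text
clock: 6.5
tool_pos: [0.6239, -0.0258, 0.17]
orientation: [180.0, 0.0, -159.5]
force: [0.5, 0.5, -0.8]
opening: 0.0233
gripper_force: 30.0
```

Emit:
step_arm:
  rows:
    - [1,[15,-25,0],[0,0,0]]
    - [1,[28,-48,0],[0,0,0]]
    - [1,[36,-62,0],[0,0,0]]
    - [1,[39,-68,0],[0,0,0]]
    - [1,[39,-68,0],[0,0,0]]

```text
clock: 6.92
tool_pos: [0.6625, -0.0934, 0.1692]
orientation: [180.0, -0.0, -159.6]
force: [0.1, 0.1, -0.4]
opening: 0.023
gripper_force: 30.0
```

Emit:
step_arm:
  rows:
    - [1,[0,0,-25],[0,0,0]]
    - [1,[0,0,-50],[0,0,0]]
    - [1,[0,0,-70],[0,0,0]]
    - [1,[0,0,-80],[0,0,0]]
    - [1,[0,0,-80],[0,0,0]]

```text
clock: 7.33
tool_pos: [0.6604, -0.0912, 0.0873]
orientation: [179.9, -0.2, -159.5]
force: [0.0, 0.4, -0.8]
opening: 0.0231
gripper_force: 30.0
```

Run:
```python
from h import *
o=ctrl.get_obs();print(o['tool_pos'],o['orientation'],o['clock'],o['force'],o['opening'])
save('scene','s2.png'); save('side','si2.png')
a=cv2.imread('pics/raw_s2.png')[170:310,160:400];b=cv2.imread('pics/raw_si2.png')[110:280,150:335]
r=lambda x,s:cv2.resize(x,s,interpolation=cv2.INTER_CUBIC)
cv2.imwrite('pics/c2.png',np.hstack([r(a,(440,440*140//240+143)),r(b,(360,399))]))if 0 else cv2.imwrite('pics/c2.png',np.hstack([r(b,(400,368)),r(cv2.imread('pics/raw_si2.png')[270:365,235:338],(400,368))]))
```

```text
[ 0.66043597 -0.09115477  0.08728516] [ 179.9162619    -0.23337653 -159.45407993] 7.3333 [ 0.02039045  0.37548952 -0.78204341] 0.02314794500432097
```

View pics/c2.png

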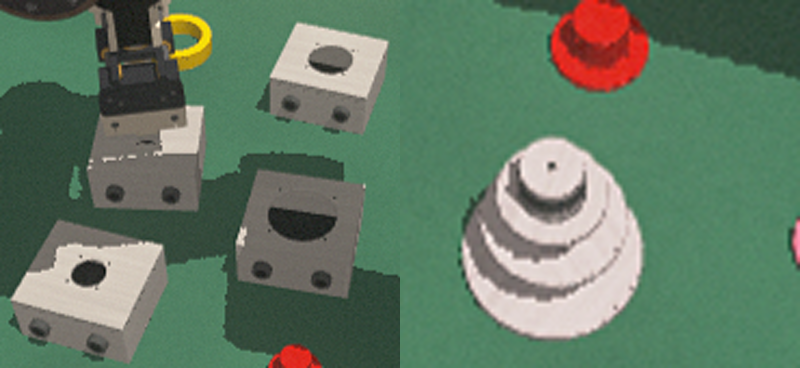

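The left crop shows the gripper over housing_16 with the other housings unmoved. The right crop shows the three remaining covers, with the next top's centre at (551,166). Now I lower it.

Emit:
step_arm:
  rows:
    - [1,[2,-1,-8],[0,0,0]]
    - [1,[2,-1,-15],[0,0,0]]
    - [1,[2,-1,-20],[0,0,0]]
    - [1,[2,-1,-20],[0,0,0]]
    - [1,[2,-1,-20],[0,0,0]]

```text
clock: 7.85
tool_pos: [0.6641, -0.0934, 0.0692]
orientation: [180.0, -0.0, -159.5]
force: [0.4, -0.4, 0.7]
opening: 0.0231
gripper_force: 30.0
```

Run:
```python
from h import *
print(ray('si.png',273.7,304.7,.12),ray('si2.png',273.9,312.85,.09),ctrl.get_obs()['tool_pos'])
```

```text
[0.46016512 0.25279745 0.12      ] [0.46002117 0.25209219 0.09      ] [ 0.66412952 -0.09337345  0.06922831]
```

Emit:
step_arm:
  rows:
    - [1,[-1,1,-2],[0,0,0]]
    - [1,[-1,1,-3],[0,0,0]]
    - [1,[-1,1,-4],[0,0,0]]
    - [1,[-1,1,-4],[0,0,0]]
    - [1,[-1,1,-4],[0,0,0]]

```text
clock: 8.27
tool_pos: [0.6634, -0.0922, 0.0656]
orientation: [-180.0, 0.0, -159.5]
force: [-0.5, 0.4, -0.1]
opening: 0.0234
gripper_force: 30.0
```

Emit:
step_arm:
  rows:
    - [1,[0,0,-1],[0,0,0]]
    - [1,[0,0,-1],[0,0,0]]
    - [0.7,[0,0,-1],[0,0,0]]
    - [0.5,[0,0,-1],[0,0,0]]
    - [0.3,[0,0,-1],[0,0,0]]

```text
clock: 8.68
tool_pos: [0.6633, -0.0922, 0.0645]
orientation: [180.0, -0.0, -159.5]
force: [-0.7, -0.3, -0.7]
opening: 0.0343
gripper_force: 0.0
```

Emit:
step_arm:
  rows:
    - [0.3,[0,0,0],[0,0,0]]
    - [0.3,[0,0,10],[0,0,0]]
    - [0.3,[0,0,35],[0,0,0]]
    - [0.3,[0,0,70],[0,0,0]]
    - [0.3,[0,0,100],[0,0,0]]

```text
clock: 9.1
tool_pos: [0.6633, -0.0925, 0.1667]
orientation: [-180.0, -0.0, -159.5]
force: [0.6, 0.6, 1.1]
opening: 0.0608
gripper_force: 0.0
```

Emit:
step_arm:
  rows:
    - [0.2,[-10,22,10],[0,0,0]]
    - [0.2,[-24,54,20],[0,0,0]]
    - [0.2,[-38,86,40],[0,0,0]]
    - [0.2,[-52,118,60],[0,0,0]]
    - [0.2,[-66,150,70],[0,0,0]]

```text
clock: 9.52
tool_pos: [0.5975, 0.0589, 0.238]
orientation: [-180.0, 0.2, -159.5]
force: [0.6, -0.2, 0.6]
opening: 0.0702
gripper_force: 0.0
```

Emit:
step_arm:
  rows:
    - [0.2,[-13,35,0],[0,0,0]]
    - [0.2,[-26,70,0],[0,0,0]]
    - [0.2,[-39,105,0],[0,0,0]]
    - [0.2,[-52,140,0],[0,0,0]]
    - [0.2,[-65,175,0],[0,0,0]]

```text
clock: 9.93
tool_pos: [0.5314, 0.2343, 0.2357]
orientation: [180.0, 0.1, -159.5]
force: [1.3, 0.4, -0.3]
opening: 0.0702
gripper_force: 0.0
```

Emit:
step_arm:
  rows:
    - [0.2,[0,25,0],[0,0,0]]
    - [0.2,[0,35,0],[0,0,0]]
    - [0.2,[0,35,0],[0,0,0]]
    - [0.2,[0,35,0],[0,0,0]]
    - [0.2,[0,35,0],[0,0,0]]

```text
clock: 10.35
tool_pos: [0.5324, 0.2669, 0.2348]
orientation: [-180.0, -0.0, -159.5]
force: [0.2, 0.1, -0.5]
opening: 0.0701
gripper_force: 0.0
```

```bash
cat > m.py <<'E'
from h import *
import sys
f,z,x,y=sys.argv[1],*map(float,sys.argv[2:5])
o=ctrl.get_obs();print(o['tool_pos'],o['orientation'],o['clock'])
save('wrist',f,crop=(100,0,460,225),s=2.2)
save('side','z'+f)
w=cv2.imread('pics/'+f)
s=cv2.imread('pics/raw_z'+f)[110:280,150:335];s=cv2.resize(s,None,fx=1.6,fy=1.6,interpolation=cv2.INTER_CUBIC)
u,v=(proj(f,(x,y,z))-[100,0])*2.2;print('pred',u,v)
c=cv2.resize(cv2.imread('pics/raw_'+f)[max(0,int(v/2.2)-45):int(v/2.2)+45,int(u/2.2)+55:int(u/2.2)+145],(500,500),interpolation=cv2.INTER_CUBIC)
print('crop origin',int(u/2.2)+55,max(0,int(v/2.2)-45),'scale',500/90)
s=cv2.copyMakeBorder(s,0,500-s.shape[0],0,0,cv2.BORDER_CONSTANT)
cv2.imwrite('pics/v'+f,np.hstack([c,s]))
E
python3 m.py w4.png .09 .463 .251
```

```text
[0.53244385 0.26691267 0.23477888] [-1.79991042e+02 -9.26625148e-03 -1.59530113e+02] 10.35
pred 417.6063507377167 258.8110239028773
crop origin 244 72 scale 5.555555555555555
```

View pics/vw4.png

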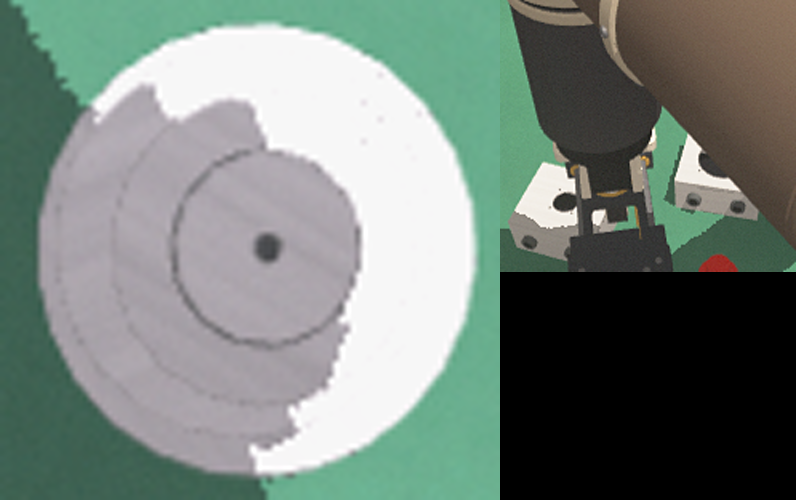

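The crop shows hub 52 from above, with its centre at (267,248). The side view is blocked by the arm.

```bash
python3 -c "
from h import *
print(ray('w4.png',244+267/5.5556,72+248/5.5556,.09), ctrl.get_obs()['tool_pos'])"
```

```text
[0.46152882 0.25252882 0.09      ] [0.53260276 0.26658997 0.2347744 ]
```

Emit:
step_arm:
  rows:
    - [0.2,[-25,-5,0],[0,0,0]]
    - [0.2,[-50,-10,-5],[0,0,0]]
    - [0.2,[-71,-14,-30],[0,0,0]]
    - [0.2,[-71,-14,-65],[0,0,0]]
    - [0.25,[-71,-14,-100],[0,0,0]]

```text
clock: 10.87
tool_pos: [0.4613, 0.2533, 0.1354]
orientation: [179.9, 0.2, -159.5]
force: [1.5, 0.6, -0.5]
opening: 0.0678
gripper_force: 0.0
```

Emit:
step_arm:
  rows:
    - [0.25,[0,0,-20],[0,0,0]]
    - [0.25,[0,0,-40],[0,0,0]]
    - [0.25,[0,0,-58],[0,0,0]]
    - [0.25,[0,0,-65],[0,0,0]]
    - [0.25,[0,0,-65],[0,0,0]]

```text
clock: 11.28
tool_pos: [0.4608, 0.2522, 0.0681]
orientation: [-179.9, -0.2, -159.6]
force: [-0.1, -1.1, -0.8]
opening: 0.0657
gripper_force: 0.0
```

Emit:
step_arm:
  rows:
    - [0.35,[1,0,-1],[0,0,0]]
    - [0.5,[1,0,-1],[0,0,0]]
    - [0.6,[1,0,-1],[0,0,0]]
    - [0.7,[1,0,-1],[0,0,0]]
    - [0.8,[1,0,-1],[0,0,0]]

```text
clock: 11.7
tool_pos: [0.4626, 0.254, 0.0693]
orientation: [180.0, 0.1, -159.5]
force: [0.1, -0.4, -1.5]
opening: 0.0382
gripper_force: 0.0
```

Emit:
step_arm:
  rows:
    - [1,[0,0,0],[0,0,0]]
    - [1,[0,0,0],[0,0,0]]
    - [1,[0,0,0],[0,0,0]]
    - [1,[0,0,0],[0,0,0]]
    - [1,[0,0,0],[0,0,0]]

```text
clock: 12.12
tool_pos: [0.4625, 0.254, 0.069]
orientation: [180.0, 0.0, -159.5]
force: [-1.4, -1.7, 5.3]
opening: 0.0291
gripper_force: 30.0
```

Emit:
step_arm:
  rows:
    - [1,[0,0,3],[0,0,0]]
    - [1,[0,0,10],[0,0,0]]
    - [1,[0,0,30],[0,0,0]]
    - [1,[0,0,60],[0,0,0]]
    - [1,[0,0,90],[0,0,0]]

```text
clock: 12.53
tool_pos: [0.4617, 0.2532, 0.1592]
orientation: [-179.9, -0.1, -159.5]
force: [0.8, 0.7, 0.1]
opening: 0.0293
gripper_force: 30.0
```

Emit:
step_arm:
  rows:
    - [1,[13,-10,0],[0,0,0]]
    - [1,[36,-28,0],[0,0,0]]
    - [1,[62,-48,0],[0,0,0]]
    - [1,[88,-68,0],[0,0,0]]
    - [1,[114,-87,0],[0,0,0]]

```text
clock: 12.95
tool_pos: [0.5772, 0.1658, 0.1591]
orientation: [180.0, 0.0, -159.5]
force: [-0.3, 1.1, -1.2]
opening: 0.0293
gripper_force: 30.0
```

Emit:
step_arm:
  rows:
    - [1,[26,-20,0],[0,0,0]]
    - [1,[50,-39,0],[0,0,0]]
    - [1,[72,-55,0],[0,0,0]]
    - [1,[86,-66,0],[0,0,0]]
    - [1,[92,-71,0],[0,0,0]]

```text
clock: 13.37
tool_pos: [0.6698, 0.0939, 0.1581]
orientation: [-180.0, -0.0, -159.6]
force: [0.0, 0.2, -0.8]
opening: 0.0293
gripper_force: 30.0
```

Emit:
step_arm:
  rows:
    - [1,[0,0,-20],[0,0,0]]
    - [1,[0,0,-45],[0,0,0]]
    - [1,[0,0,-68],[0,0,0]]
    - [1,[0,0,-82],[0,0,0]]
    - [1,[0,0,-82],[0,0,0]]

```text
clock: 13.78
tool_pos: [0.6656, 0.0954, 0.073]
orientation: [180.0, -0.4, -159.5]
force: [0.1, -1.0, -0.7]
opening: 0.0294
gripper_force: 30.0
```

Emit:
step_arm:
  rows:
    - [1,[0,0,0],[0,0,0]]
    - [1,[0,0,0],[0,0,0]]
    - [1,[0,0,-3],[0,0,0]]
    - [1,[0,0,-5],[0,0,0]]
    - [1,[0,0,-5],[0,0,0]]

```text
clock: 14.2
tool_pos: [0.6684, 0.0959, 0.072]
orientation: [180.0, 0.0, -159.5]
force: [-0.4, 0.1, -0.7]
opening: 0.0288
gripper_force: 30.0
```

Emit:
step_arm:
  rows:
    - [1,[0,0,0],[0,0,0]]
    - [1,[0,0,0],[0,0,0]]
    - [1,[0,0,0],[0,0,0]]
    - [1,[0,0,0],[0,0,0]]
    - [1,[0,0,0],[0,0,0]]

```text
clock: 14.62
tool_pos: [0.6684, 0.0958, 0.0716]
orientation: [180.0, 0.0, -159.5]
force: [0.7, -0.2, -1.8]
opening: 0.029
gripper_force: 30.0
```

XY is right on target. About 4.5 mm remain.

Emit:
step_arm:
  rows:
    - [1,[0,0,-2],[0,0,0]]
    - [1,[0,0,-3],[0,0,0]]
    - [1,[0,0,-4],[0,0,0]]
    - [1,[0,0,-4],[0,0,0]]
    - [1,[0,0,-4],[0,0,0]]

```text
clock: 15.03
tool_pos: [0.6683, 0.0957, 0.0674]
orientation: [-180.0, -0.0, -159.5]
force: [0.1, -1.0, -0.7]
opening: 0.0293
gripper_force: 30.0
```

Emit:
step_arm:
  rows:
    - [1,[0,0,-1],[0,0,0]]
    - [1,[0,0,-1],[0,0,0]]
    - [1,[0,0,-1],[0,0,0]]
    - [1,[0,0,-1],[0,0,0]]
    - [1,[0,0,-1],[0,0,0]]

```text
clock: 15.45
tool_pos: [0.6685, 0.0958, 0.067]
orientation: [-180.0, 0.0, -159.5]
force: [-3.0, 0.4, 5.9]
opening: 0.0294
gripper_force: 30.0
```

Emit:
step_arm:
  rows:
    - [0.8,[0,0,0],[0,0,0]]
    - [0.5,[0,0,0],[0,0,0]]
    - [0.3,[0,0,0],[0,0,0]]
    - [0.2,[0,0,0],[0,0,0]]
    - [0.2,[0,0,0],[0,0,0]]

```text
clock: 15.87
tool_pos: [0.6683, 0.0957, 0.0662]
orientation: [180.0, -0.0, -159.5]
force: [-0.3, -0.3, -0.6]
opening: 0.0505
gripper_force: 0.0
```

Emit:
step_arm:
  rows:
    - [0.15,[0,0,5],[0,0,0]]
    - [0.15,[0,0,20],[0,0,0]]
    - [0.15,[0,0,50],[0,0,0]]
    - [0.15,[0,0,85],[0,0,0]]
    - [0.15,[0,0,120],[0,0,0]]

```text
clock: 16.28
tool_pos: [0.6679, 0.0955, 0.1876]
orientation: [-180.0, -0.1, -159.5]
force: [0.9, 0.6, 0.1]
opening: 0.074
gripper_force: 0.0
```

Emit:
step_arm:
  rows:
    - [0.15,[-14,18,0],[0,0,0]]
    - [0.15,[-34,42,0],[0,0,0]]
    - [0.15,[-56,70,0],[0,0,0]]
    - [0.15,[-78,98,0],[0,0,0]]
    - [0.15,[-100,126,0],[0,0,0]]

```text
clock: 16.7
tool_pos: [0.5674, 0.2226, 0.187]
orientation: [180.0, 0.0, -159.5]
force: [0.2, 0.7, -0.1]
opening: 0.0748
gripper_force: 0.0
```

Emit:
step_arm:
  rows:
    - [0.15,[-20,25,5],[0,0,0]]
    - [0.15,[-36,45,10],[0,0,0]]
    - [0.15,[-36,45,10],[0,0,0]]
    - [0.15,[-36,45,10],[0,0,0]]
    - [0.15,[-36,45,10],[0,0,0]]

```text
clock: 17.12
tool_pos: [0.5324, 0.2668, 0.1968]
orientation: [180.0, 0.0, -159.5]
force: [0.5, 0.4, -0.1]
opening: 0.0745
gripper_force: 0.0
```

```bash
python3 m.py w5.png .06 .463 .253
```

```text
[0.53236158 0.26677251 0.19678815] [ 1.79994760e+02  1.28244041e-02 -1.59462772e+02] 17.1167
pred 423.3979894441976 260.4751123908491
crop origin 247 73 scale 5.555555555555555
```

View pics/vw5.png

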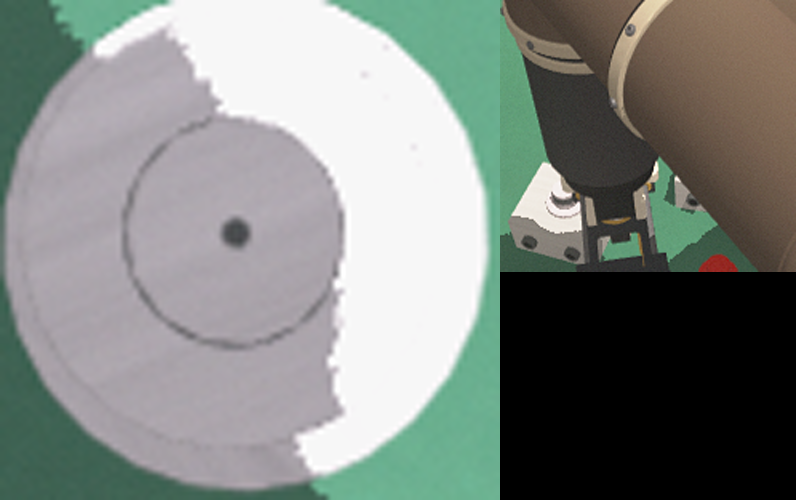

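Hub 70's centre is at (235,233) in the crop. On the right, the cover on housing_34 sits nicely.

```bash
python3 -c "
from h import *
print(ray('w5.png',247+235/5.5556,73+233/5.5556,.06), ctrl.get_obs()['tool_pos'])"
```

```text
[0.46129186 0.24947847 0.06      ] [0.53273153 0.26601947 0.19636258]
```

Emit:
step_arm:
  rows:
    - [0.15,[-25,-6,0],[0,0,0]]
    - [0.15,[-50,-12,-5],[0,0,0]]
    - [0.15,[-71,-17,-25],[0,0,0]]
    - [0.15,[-71,-17,-60],[0,0,0]]
    - [0.15,[-71,-17,-95],[0,0,0]]

```text
clock: 17.63
tool_pos: [0.4617, 0.2494, 0.1021]
orientation: [179.9, 0.2, -159.5]
force: [1.4, 0.6, -1.0]
opening: 0.0746
gripper_force: 0.0
```

Emit:
step_arm:
  rows:
    - [0.15,[0,0,-20],[0,0,0]]
    - [0.15,[0,0,-40],[0,0,0]]
    - [0.15,[0,0,-56],[0,0,0]]
    - [0.15,[0,0,-62],[0,0,0]]
    - [0.15,[0,0,-62],[0,0,0]]

```text
clock: 18.05
tool_pos: [0.4611, 0.2482, 0.038]
orientation: [-179.9, -0.2, -159.6]
force: [-0.8, 0.3, 0.0]
opening: 0.0745
gripper_force: 0.0
```

Emit:
step_arm:
  rows:
    - [0.25,[0,0,0],[0,0,0]]
    - [0.35,[0,0,0],[0,0,0]]
    - [0.45,[0,0,0],[0,0,0]]
    - [0.55,[0,0,0],[0,0,0]]
    - [0.6,[0,0,0],[0,0,0]]

```text
clock: 18.47
tool_pos: [0.4616, 0.2501, 0.0403]
orientation: [180.0, 0.1, -159.5]
force: [0.8, -1.0, -0.2]
opening: 0.0467
gripper_force: 0.0
```

Emit:
step_arm:
  rows:
    - [0.6,[0,0,-2],[0,0,0]]
    - [0.7,[0,0,-2],[0,0,0]]
    - [1,[0,0,-2],[0,0,0]]
    - [1,[0,0,-2],[0,0,0]]
    - [1,[0,0,-2],[0,0,0]]

```text
clock: 18.88
tool_pos: [0.4613, 0.2497, 0.0376]
orientation: [-180.0, -0.0, -159.5]
force: [-1.3, -1.1, 1.2]
opening: 0.0332
gripper_force: 30.0
```

Emit:
step_arm:
  rows:
    - [1,[0,0,0],[0,0,0]]
    - [1,[0,0,0],[0,0,0]]
    - [1,[0,0,3],[0,0,0]]
    - [1,[0,0,10],[0,0,0]]
    - [1,[0,0,25],[0,0,0]]

```text
clock: 19.3
tool_pos: [0.4604, 0.2489, 0.0616]
orientation: [-179.9, -0.2, -159.5]
force: [0.1, 0.0, -0.8]
opening: 0.0332
gripper_force: 30.0
```

Emit:
step_arm:
  rows:
    - [1,[0,0,25],[0,0,0]]
    - [1,[0,0,55],[0,0,0]]
    - [1,[0,0,85],[0,0,0]]
    - [1,[0,0,105],[0,0,0]]
    - [1,[0,0,105],[0,0,0]]

```text
clock: 19.72
tool_pos: [0.4634, 0.2515, 0.1729]
orientation: [179.8, 0.4, -159.5]
force: [1.3, 0.2, -0.7]
opening: 0.0335
gripper_force: 30.0
```

Emit:
step_arm:
  rows:
    - [1,[1,-15,0],[0,0,0]]
    - [1,[2,-42,0],[0,0,0]]
    - [1,[4,-74,0],[0,0,0]]
    - [1,[6,-107,0],[0,0,0]]
    - [1,[8,-140,0],[0,0,0]]

```text
clock: 20.13
tool_pos: [0.4684, 0.1079, 0.1669]
orientation: [-180.0, -0.1, -159.5]
force: [1.6, -0.3, -2.3]
opening: 0.0336
gripper_force: 30.0
```

Emit:
step_arm:
  rows:
    - [1,[2,-33,0],[0,0,0]]
    - [1,[4,-66,0],[0,0,0]]
    - [1,[6,-99,0],[0,0,0]]
    - [1,[8,-132,0],[0,0,0]]
    - [1,[10,-165,0],[0,0,0]]

```text
clock: 20.55
tool_pos: [0.4783, -0.0572, 0.167]
orientation: [180.0, -0.1, -159.5]
force: [0.3, 0.0, -1.7]
opening: 0.0331
gripper_force: 30.0
```

Emit:
step_arm:
  rows:
    - [1,[2,-33,0],[0,0,0]]
    - [1,[4,-66,0],[0,0,0]]
    - [1,[6,-99,0],[0,0,0]]
    - [1,[8,-132,0],[0,0,0]]
    - [1,[9,-160,0],[0,0,0]]

```text
clock: 20.97
tool_pos: [0.4873, -0.2174, 0.1668]
orientation: [180.0, -0.1, -159.5]
force: [1.0, 0.9, -2.3]
opening: 0.0332
gripper_force: 30.0
```

Emit:
step_arm:
  rows:
    - [1,[1,-22,0],[0,0,0]]
    - [1,[2,-36,0],[0,0,0]]
    - [1,[2,-40,0],[0,0,0]]
    - [1,[2,-40,0],[0,0,0]]
    - [1,[2,-40,0],[0,0,0]]

```text
clock: 21.38
tool_pos: [0.4896, -0.255, 0.167]
orientation: [179.9, -0.0, -159.5]
force: [-0.2, 0.8, -1.9]
opening: 0.0336
gripper_force: 30.0
```

Emit:
step_arm:
  rows:
    - [1,[0,0,-20],[0,0,0]]
    - [1,[0,0,-45],[0,0,0]]
    - [1,[0,0,-70],[0,0,0]]
    - [1,[0,0,-85],[0,0,0]]
    - [1,[0,0,-90],[0,0,0]]

```text
clock: 21.8
tool_pos: [0.4886, -0.2537, 0.075]
orientation: [179.9, -0.2, -159.4]
force: [-0.4, 0.1, -1.7]
opening: 0.0337
gripper_force: 30.0
```

Emit:
step_arm:
  rows:
    - [1,[0,0,0],[0,0,0]]
    - [1,[0,0,-2],[0,0,0]]
    - [1,[0,0,-4],[0,0,0]]
    - [1,[0,0,-6],[0,0,0]]
    - [1,[0,0,-6],[0,0,0]]

```text
clock: 22.22
tool_pos: [0.4907, -0.2552, 0.072]
orientation: [-180.0, 0.1, -159.5]
force: [0.5, 0.1, -2.2]
opening: 0.0339
gripper_force: 30.0
```

Emit:
step_arm:
  rows:
    - [1,[0,0,-1],[0,0,0]]
    - [1,[0,0,-2],[0,0,0]]
    - [1,[0,0,-3],[0,0,0]]
    - [1,[0,0,-3],[0,0,0]]
    - [1,[0,0,-3],[0,0,0]]

```text
clock: 22.63
tool_pos: [0.4903, -0.2553, 0.0685]
orientation: [180.0, -0.0, -159.5]
force: [0.8, 0.6, -1.6]
opening: 0.0331
gripper_force: 30.0
```

Emit:
step_arm:
  rows:
    - [1,[0,0,-1],[0,0,0]]
    - [1,[0,0,-2],[0,0,0]]
    - [1,[0,0,-3],[0,0,0]]
    - [1,[0,0,-3],[0,0,0]]
    - [1,[0,0,-3],[0,0,0]]

```text
clock: 23.05
tool_pos: [0.4904, -0.2552, 0.0656]
orientation: [-180.0, -0.0, -159.5]
force: [-1.6, 0.7, 1.0]
opening: 0.0333
gripper_force: 30.0
```

Emit:
step_arm:
  rows:
    - [0.8,[0,0,0],[0,0,0]]
    - [0.5,[0,0,0],[0,0,0]]
    - [0.3,[0,0,0],[0,0,0]]
    - [0.2,[0,0,0],[0,0,0]]
    - [0.2,[0,0,0],[0,0,0]]

```text
clock: 23.47
tool_pos: [0.4905, -0.2553, 0.0656]
orientation: [-180.0, 0.0, -159.5]
force: [-0.2, 0.7, 0.3]
opening: 0.0545
gripper_force: 0.0
```

Emit:
step_arm:
  rows:
    - [0.15,[0,0,5],[0,0,0]]
    - [0.1,[0,0,20],[0,0,0]]
    - [0.1,[0,0,50],[0,0,0]]
    - [0.1,[0,0,80],[0,0,0]]
    - [0.1,[2,10,100],[0,0,0]]

```text
clock: 23.88
tool_pos: [0.493, -0.2463, 0.1686]
orientation: [-179.9, 0.1, -159.5]
force: [0.9, -0.2, -0.3]
opening: 0.0782
gripper_force: 0.0
```

Emit:
step_arm:
  rows:
    - [0.1,[3,37,0],[0,0,0]]
    - [0.1,[6,74,0],[0,0,0]]
    - [0.1,[9,111,0],[0,0,0]]
    - [0.1,[12,148,0],[0,0,0]]
    - [0.1,[15,185,0],[0,0,0]]

```text
clock: 24.3
tool_pos: [0.5073, -0.0587, 0.1663]
orientation: [-180.0, 0.1, -159.5]
force: [0.9, -0.1, -0.4]
opening: 0.0791
gripper_force: 0.0
```

Emit:
step_arm:
  rows:
    - [0.1,[3,37,0],[0,0,0]]
    - [0.1,[6,74,0],[0,0,0]]
    - [0.1,[9,111,0],[0,0,0]]
    - [0.1,[12,148,0],[0,0,0]]
    - [0.1,[15,185,0],[0,0,0]]

```text
clock: 24.72
tool_pos: [0.5222, 0.1267, 0.1663]
orientation: [180.0, 0.0, -159.5]
force: [1.2, -0.1, -0.1]
opening: 0.0788
gripper_force: 0.0
```

Emit:
step_arm:
  rows:
    - [0.1,[3,37,0],[0,0,0]]
    - [0.1,[6,74,0],[0,0,0]]
    - [0.1,[9,110,0],[0,0,0]]
    - [0.1,[10,135,0],[0,0,0]]
    - [0.1,[10,137,0],[0,0,0]]

```text
clock: 25.13
tool_pos: [0.5328, 0.266, 0.1656]
orientation: [180.0, 0.1, -159.3]
force: [0.2, -0.8, 0.8]
opening: 0.0788
gripper_force: 0.0
```

Emit:
step_arm:
  rows:
    - [0.1,[0,0,0],[0,0,0]]
    - [0.1,[0,0,0],[0,0,0]]
    - [0.1,[0,0,0],[0,0,0]]
    - [0.1,[0,0,0],[0,0,0]]
    - [0.1,[0,0,0],[0,0,0]]

```text
clock: 25.55
tool_pos: [0.5325, 0.2608, 0.1659]
orientation: [180.0, 0.0, -159.6]
force: [-0.4, 0.3, -0.9]
opening: 0.0788
gripper_force: 0.0
```

```bash
python3 m.py w6.png .03 .462 .251
```

```text
[0.53247129 0.26077689 0.16586942] [ 1.79992420e+02  1.52393645e-02 -1.59570345e+02] 25.55
pred 433.7749759048732 261.35200547052125
crop origin 252 73 scale 5.555555555555555
```

View pics/w6.png

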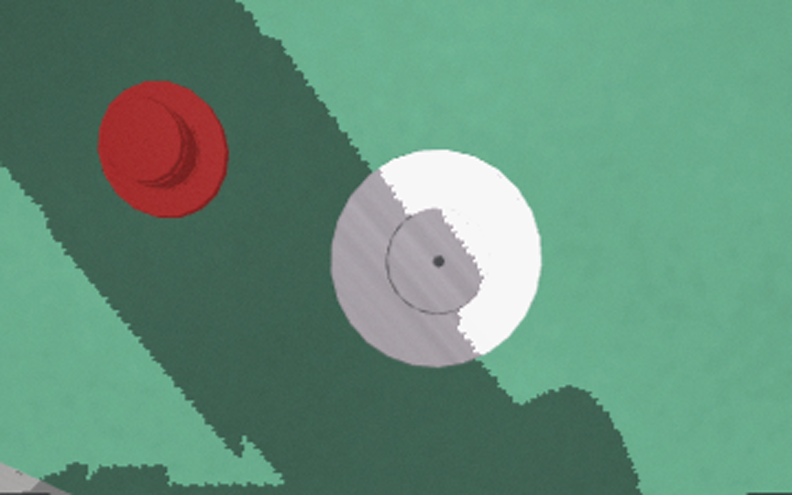

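Hub 88's centre is at (439,261), which puts it at about (0.461, 0.253). Red is separate at (163,148).

Emit:
step_arm:
  rows:
    - [0.1,[-25,-3,0],[0,0,0]]
    - [0.1,[-50,-6,-5],[0,0,0]]
    - [0.1,[-71,-8,-25],[0,0,0]]
    - [0.1,[-71,-8,-60],[0,0,0]]
    - [0.1,[-71,-8,-95],[0,0,0]]

```text
clock: 26.07
tool_pos: [0.4613, 0.2543, 0.0715]
orientation: [179.9, 0.2, -159.5]
force: [0.6, 0.7, 0.3]
opening: 0.0789
gripper_force: 0.0
```

Emit:
step_arm:
  rows:
    - [0.1,[0,0,-20],[0,0,0]]
    - [0.1,[0,0,-40],[0,0,0]]
    - [0.1,[0,0,-52],[0,0,0]]
    - [0.1,[0,0,-60],[0,0,0]]
    - [0.1,[0,0,-60],[0,0,0]]

```text
clock: 26.48
tool_pos: [0.4608, 0.2528, 0.0091]
orientation: [-179.9, -0.1, -159.5]
force: [0.2, -0.6, -0.3]
opening: 0.0791
gripper_force: 0.0
```

Emit:
step_arm:
  rows:
    - [0.2,[0,0,0],[0,0,0]]
    - [0.3,[0,0,-1],[0,0,0]]
    - [0.35,[0,0,-2],[0,0,0]]
    - [0.4,[0,0,-2],[0,0,0]]
    - [0.45,[0,0,-2],[0,0,0]]

```text
clock: 26.9
tool_pos: [0.4616, 0.254, 0.0091]
orientation: [180.0, 0.1, -159.5]
force: [0.3, -0.2, 0.2]
opening: 0.0522
gripper_force: 0.0
```

Emit:
step_arm:
  rows:
    - [0.5,[0,0,0],[0,0,0]]
    - [0.6,[0,0,0],[0,0,0]]
    - [1,[0,0,0],[0,0,0]]
    - [1,[0,0,0],[0,0,0]]
    - [1,[0,0,0],[0,0,0]]

```text
clock: 27.32
tool_pos: [0.4614, 0.2537, 0.0088]
orientation: [-180.0, 0.0, -159.5]
force: [-0.6, -1.7, 5.3]
opening: 0.0391
gripper_force: 30.0
```

Emit:
step_arm:
  rows:
    - [1,[0,0,0],[0,0,0]]
    - [1,[0,0,0],[0,0,0]]
    - [1,[0,0,3],[0,0,0]]
    - [1,[0,0,10],[0,0,0]]
    - [1,[0,0,25],[0,0,0]]

```text
clock: 27.73
tool_pos: [0.4603, 0.2528, 0.0325]
orientation: [-179.9, -0.2, -159.5]
force: [0.9, -0.0, -1.3]
opening: 0.0395
gripper_force: 30.0
```

Emit:
step_arm:
  rows:
    - [1,[0,0,25],[0,0,0]]
    - [1,[0,0,55],[0,0,0]]
    - [1,[0,0,85],[0,0,0]]
    - [1,[0,0,100],[0,0,0]]
    - [1,[0,0,100],[0,0,0]]

```text
clock: 28.15
tool_pos: [0.463, 0.2554, 0.1379]
orientation: [179.8, 0.4, -159.5]
force: [-0.0, -0.1, -2.6]
opening: 0.0393
gripper_force: 30.0
```

Emit:
step_arm:
  rows:
    - [1,[1,-12,0],[0,0,0]]
    - [1,[2,-35,0],[0,0,0]]
    - [1,[4,-64,0],[0,0,0]]
    - [1,[6,-94,0],[0,0,0]]
    - [1,[8,-124,0],[0,0,0]]

```text
clock: 28.57
tool_pos: [0.4681, 0.1278, 0.1323]
orientation: [-180.0, -0.1, -159.5]
force: [0.5, -0.5, -2.9]
opening: 0.0392
gripper_force: 30.0
```

Emit:
step_arm:
  rows:
    - [1,[3,-30,0],[0,0,0]]
    - [1,[5,-60,0],[0,0,0]]
    - [1,[7,-90,0],[0,0,0]]
    - [1,[9,-118,0],[0,0,0]]
    - [1,[10,-134,0],[0,0,0]]

```text
clock: 28.98
tool_pos: [0.4777, -0.0072, 0.1323]
orientation: [180.0, -0.2, -159.6]
force: [0.8, -0.2, -2.8]
opening: 0.0392
gripper_force: 30.0
```

Emit:
step_arm:
  rows:
    - [1,[1,-9,0],[0,0,0]]
    - [1,[1,-10,0],[0,0,0]]
    - [1,[1,-10,0],[0,0,0]]
    - [1,[1,-10,0],[0,0,0]]
    - [1,[1,-10,0],[0,0,0]]

```text
clock: 29.4
tool_pos: [0.4803, -0.0136, 0.1333]
orientation: [180.0, -0.0, -159.5]
force: [0.5, 0.3, -2.2]
opening: 0.0399
gripper_force: 30.0
```

Emit:
step_arm:
  rows:
    - [1,[0,0,-15],[0,0,0]]
    - [1,[0,0,-32],[0,0,0]]
    - [1,[0,0,-45],[0,0,0]]
    - [1,[0,0,-54],[0,0,0]]
    - [1,[0,0,-54],[0,0,0]]

```text
clock: 29.82
tool_pos: [0.4792, -0.0139, 0.0779]
orientation: [180.0, -0.2, -159.5]
force: [0.1, -0.1, -2.2]
opening: 0.0394
gripper_force: 30.0
```

Emit:
step_arm:
  rows:
    - [1,[0,0,0],[0,0,0]]
    - [1,[0,0,0],[0,0,0]]
    - [1,[0,0,0],[0,0,0]]
    - [1,[0,0,0],[0,0,0]]
    - [1,[0,0,0],[0,0,0]]

```text
clock: 30.23
tool_pos: [0.4807, -0.0141, 0.0801]
orientation: [-180.0, 0.1, -159.5]
force: [-1.0, 0.2, -2.0]
opening: 0.0393
gripper_force: 30.0
```

Emit:
step_arm:
  rows:
    - [1,[0,-1,-3],[0,0,0]]
    - [1,[0,-1,-6],[0,0,0]]
    - [1,[0,-1,-8],[0,0,0]]
    - [1,[0,-1,-10],[0,0,0]]
    - [1,[0,-1,-10],[0,0,0]]

```text
clock: 30.65
tool_pos: [0.48, -0.0154, 0.069]
orientation: [180.0, -0.1, -159.5]
force: [-1.1, -0.6, -3.0]
opening: 0.039
gripper_force: 30.0
```

Emit:
step_arm:
  rows:
    - [1,[0,0,-1],[0,0,0]]
    - [1,[0,0,-2],[0,0,0]]
    - [1,[0,0,-3],[0,0,0]]
    - [1,[0,0,-3],[0,0,0]]
    - [1,[0,0,-3],[0,0,0]]

```text
clock: 31.07
tool_pos: [0.4805, -0.0152, 0.0668]
orientation: [-180.0, 0.0, -159.5]
force: [-0.8, 0.3, 2.8]
opening: 0.0391
gripper_force: 30.0
```

Contact. Now I release, lift and clear away to where everything can be seen.

Emit:
step_arm:
  rows:
    - [0.8,[0,0,0],[0,0,0]]
    - [0.5,[0,0,0],[0,0,0]]
    - [0.3,[0,0,0],[0,0,0]]
    - [0.2,[0,0,0],[0,0,0]]
    - [0.1,[0,0,0],[0,0,0]]

```text
clock: 31.48
tool_pos: [0.4805, -0.0152, 0.0665]
orientation: [180.0, 0.0, -159.5]
force: [0.9, 0.8, 0.5]
opening: 0.0586
gripper_force: 0.0
```

Emit:
step_arm:
  rows:
    - [0.1,[0,0,5],[0,0,0]]
    - [0.1,[0,0,20],[0,0,0]]
    - [0.1,[0,0,55],[0,0,0]]
    - [0.1,[0,0,90],[0,0,0]]
    - [0.1,[0,0,130],[0,0,0]]

```text
clock: 31.9
tool_pos: [0.4794, -0.0156, 0.1975]
orientation: [180.0, -0.1, -159.5]
force: [1.3, 1.3, -0.1]
opening: 0.0786
gripper_force: 0.0
```

Emit:
step_arm:
  rows:
    - [0.1,[5,-30,20],[0,0,0]]
    - [0.1,[10,-60,40],[0,0,0]]
    - [0.1,[20,-85,60],[0,0,0]]
    - [0.1,[35,-100,80],[0,0,0]]
    - [0.1,[50,-110,100],[0,0,0]]

```text
clock: 32.32
tool_pos: [0.5303, -0.127, 0.2984]
orientation: [-180.0, 0.0, -159.6]
force: [0.1, -0.3, 0.2]
opening: 0.079
gripper_force: 0.0
```

Emit:
step_arm:
  rows:
    - [0.1,[15,5,10],[0,0,0]]
    - [0.1,[20,5,20],[0,0,0]]
    - [0.1,[20,5,20],[0,0,0]]
    - [0.1,[20,5,20],[0,0,0]]
    - [0.1,[20,5,20],[0,0,0]]

```text
clock: 32.73
tool_pos: [0.5496, -0.1201, 0.3159]
orientation: [180.0, -0.1, -159.5]
force: [-0.2, -0.3, 0.1]
opening: 0.0792
gripper_force: 0.0
```

Run:
```python
from h import *
o=ctrl.get_obs();print(o['tool_pos'])
save('wrist','w7.png',s=1.42);save('side','s7.png')
for X in [(.48,-.0155,.088),(.4895,-.256,.088)]:print(proj('w7.png',X)*1.42)
```

```text
[ 0.54955547 -0.12012951  0.31589744]
[548.62166648 223.24437651]
[258.20035253 124.45905611]
```

View pics/w7.png

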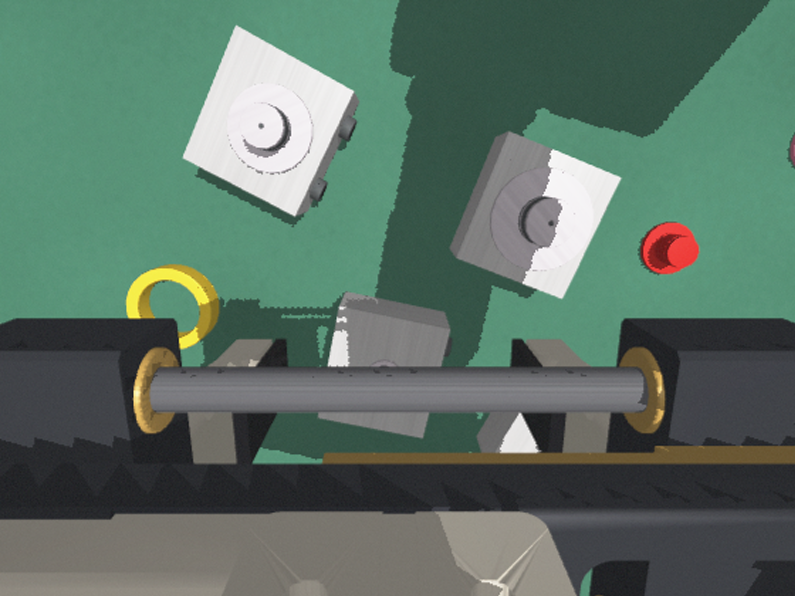

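The wrist view shows cover 70 centred on housing_52: flange centre (269,127), face centre about (271,126). Cover 88 on housing_70 has its dot at (551,223) where (549,223) was predicted. Next I retreat and check all four from the side.

Emit:
step_arm:
  rows:
    - [0.1,[-15,-35,0],[0,0,0]]
    - [0.1,[-30,-70,0],[0,0,0]]
    - [0.1,[-45,-105,0],[0,0,0]]
    - [0.1,[-60,-140,0],[0,0,0]]
    - [0.1,[-75,-175,0],[0,0,0]]

```text
clock: 33.25
tool_pos: [0.474, -0.2962, 0.3165]
orientation: [180.0, 0.0, -159.4]
force: [1.1, 0.6, 0.2]
opening: 0.0785
gripper_force: 0.0
```

Emit:
step_arm:
  rows:
    - [0.1,[-19,-35,0],[0,0,0]]
    - [0.1,[-38,-70,0],[0,0,0]]
    - [0.1,[-57,-105,0],[0,0,0]]
    - [0.1,[-76,-140,0],[0,0,0]]
    - [0.1,[-95,-175,0],[0,0,0]]

```text
clock: 33.67
tool_pos: [0.3788, -0.4713, 0.3164]
orientation: [180.0, -0.0, -159.5]
force: [0.8, -0.2, -0.2]
opening: 0.0785
gripper_force: 0.0
```

Emit:
step_arm:
  rows:
    - [0.1,[-19,-35,0],[0,0,0]]
    - [0.1,[-38,-70,0],[0,0,0]]
    - [0.1,[-57,-105,0],[0,0,0]]
    - [0.1,[-76,-140,0],[0,0,0]]
    - [0.1,[-95,-140,0],[0,0,0]]

```text
clock: 34.08
tool_pos: [0.2834, -0.614, 0.3133]
orientation: [179.8, -0.1, -159.6]
force: [-1.0, 1.6, -1.0]
opening: 0.0787
gripper_force: 0.0
```

Run:
```python
from h import *
o=ctrl.get_obs();print(o['tool_pos'],o['clock'])
save('side','s8.png',crop=(145,110,345,285),s=3.4);save('scene','c8.png')
f='s8.png'
# hub tops: where the dot (z=.088) would be for a cover centred on the openings as seen in si.png (same camera)
S=1.42
for k,(u,v) in {'70':(411,297),'52':(429,194),'34':(271,335),'16':(309.5,246)}.items():
    p=ray('si.png',u/S,v/S,.058);p[2]=.088;print(k,(proj(f,p)-[145,110])*3.4)
```

```text
[ 0.28335756 -0.61401266  0.31327881] 34.0833
70 [492.22662048 305.78455599]
52 [536.04108732  58.49403992]
34 [148.81086107 397.51835316]
16 [243.80953286 183.24207545]
```

View pics/s8.png

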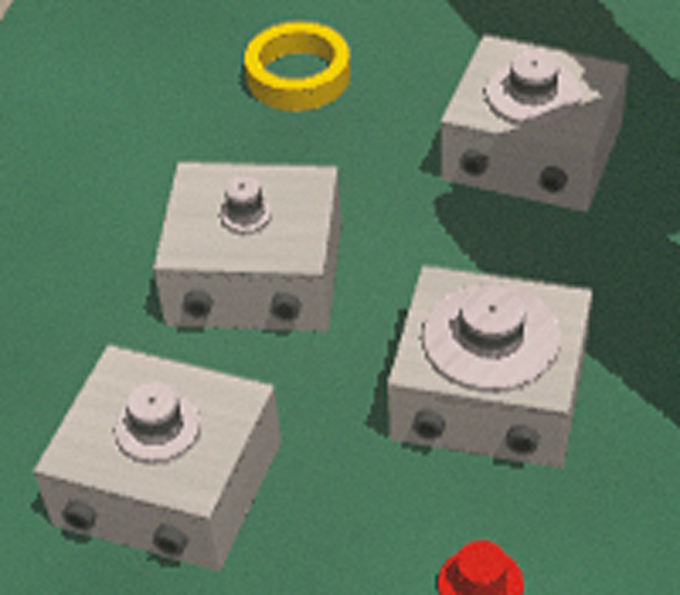

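All four covers lie flat on their own housings, with dots at (492,310), (535,64), (152,401) and (242,187). Those are within about 3–5 mm of the predicted centres, inside the 8.5 mm tolerance. The tape is where it was, so I'm handing in.

```bash
python3 -c "
from plant import ctrl
print(ctrl.close_job())"
```

```text
the job is handed in; nothing more can be done
None
```

I set all four covers flange down on their matching housings and handed the job in at about 34 s; in the last pictures each lies flat and within about 5 mm of its opening's centre, but the hand-in returned no verdict.

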